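# Snug the first crosswise pair of wing screws on a junction box cover

## Task

The gasketed blue cover of the battery junction box is to be tightened in cross order. Turn the black wing screw at the corner with the red dots clockwise until its wings line up with the white lines painted either side of it and no further, then do the same with the screw diagonally opposite. Leave the other two wing screws loose as they are; they come later.

Things in the scene. Friction and masses are not known exactly. Their poses are not given: they have to be found in the camera images.
- junction_box: Square box with a blue cover, 192 x 192 mm, fixed to the bench at any yaw; cover top 56 mm above the bench. Origin: centre of its underside, z up. Wing screws at x, y = +-56 mm: the first at (+56, +56), by two 13 mm red dots (at the corner and on its -y side), the opposite at (-56, -56). By each screw two white lines along the box's x. Between the screws it rises at most 5 mm above the cover.
- wing_first (a point): Centre of the wing of the first screw, at the corner with the red dots: upright flat black wing 40 mm long, 10 mm thick, 26 mm tall, from 8 to 34 mm above the cover. The point is on the vertical turning axis, 24 mm above the cover. x lies along the wing and turns with it, z is up: grip across the flat faces (along y). The screw does not rise or sink.
- screw_first (a joint): Turn angle in rad of the first screw, at the red dots: 0 = wings in line with the white lines (tight), negative = loose (-1.3 to -1.0 at the start), positive = too far. Grows clockwise seen from above; range -1.45 to 0.6. Light friction (0.06 N m) holds it where it is left; no stop at 0.
- wing_opposite (a point): Centre of the wing of the second screw, diagonally opposite the red dots: upright flat black wing 40 mm long, 10 mm thick, 26 mm tall, from 8 to 34 mm above the cover. The point is on the vertical turning axis, 24 mm above the cover. x lies along the wing and turns with it, z is up: grip across the flat faces (along y). The screw does not rise or sink.
- screw_opposite (a joint): Turn angle in rad of the second screw, diagonally opposite the red dots: 0 = wings in line with the white lines (tight), negative = loose (-1.3 to -1.0 at the start), positive = too far. Grows clockwise seen from above; range -1.45 to 0.6. Light friction (0.06 N m) holds it where it is left; no stop at 0.
- screw_side_a (a joint): Turn angle in rad of the screw at (+56, -56) mm on the cover, to be left loose: 0 = wings in line with the white lines (tight), negative = loose (-1.3 to -1.0 at the start), positive = too far. Grows clockwise seen from above; range -1.45 to 0.6. Light friction (0.06 N m) holds it where it is left; no stop at 0.
- screw_side_b (a joint): Turn angle in rad of the screw at (-56, +56) mm on the cover, to be left loose: 0 = wings in line with the white lines (tight), negative = loose (-1.3 to -1.0 at the start), positive = too far. Grows clockwise seen from above; range -1.45 to 0.6. Light friction (0.06 N m) holds it where it is left; no stop at 0.

How it is judged:
By the outcome, as a careful person would: the job done as asked, in the order asked, and still so for the second after the job is handed in, with the robot touching nothing.
It also fails if it takes over 48 s, if anything falls off the work surface, if the arm or the gripper's body presses on something with over 40 N, if the wrist force passes 120 N, or if a joint passes its speed limit or range.

## Robot

A 6-joint arm with a two-finger parallel gripper is mounted at the origin on a cart in front of the work surface, level with it; the furniture and walls round the work are solid. World frame = base frame: x ahead of the robot, y to its left, z up, the work surface at z = 0. Lengths are in m, angles in rad, forces in N, time in s.
With the tool pointing down it reaches from about 0.275 to 0.875 m from the base axis. Payload 12.5 kg.
Tool frame: the origin (TCP) lies on the centre line of the jaws, within the pads' length; the fingertips stand r.finger_overhang ahead of it and the grasp point (between the pads) lies 3 mm ahead of it (r.finger_overhang is the distance from the TCP to the fingertips, in m); z points along the fingers, y is the line along which they close (so a half turn about z gives the same grasp; the last joint's range is limited). The gripper opens to 85 mm and grips with 20 to 120 N. Pads are 22 mm wide; open, the fingers measure 114 mm over their backs; the gripper's body (76 mm by 85 mm) begins 54 mm behind the grasp point. The pads swing forward as they close: fully open they stand 13 mm farther back than shut.
Start: joints at [-1.346, 0.351, 1.652, -0, 1.139, -0.085], TCP at [0.168, -0.524, 0.253] pointing down, gripper open.
Joint ranges: [-2.75, 2.75], [-0.79, 2.1], [0.01, 2.65], [-1.57, 4.71], [0.07, 3.14], [-2.87, 2.87]. Speed limits (rad/s): [2.22, 2.22, 2.79, 3.14, 3.14, 3.14].

## Interface

Orientations are given as a unit quaternion [x, y, z, w].
In Python, from cell import r, optics gives the robot as it stands. The module is installed in compiled form; this text tells all that it offers. Calls block until the motion is done:
- r.move_to(position, orientation): joint-space move of the TCP to a pose.
- r.move_linear(position, rot=None, vel=0.15): straight line of the TCP; rot=None keeps the orientation; vel is the mean speed in m/s.
- r.set_joints(angles): joint-space move.
- r.set_gripper(opening, squeeze=None): opening from 0.0 (shut) to 1.0 (fully open); squeeze is the grip in N (None keeps the last); returns when the fingers have stopped.
- r.sleep(seconds).
- r.inverse_kinematics(position, orientation): joint angles nearest the present ones, or None.
- optics.get_image(name): name is "scene" or "side" or "wrist"; returns a dict with "pixels" (480x640x3 uint8, red, green, blue), "depth" (480x640 float32, m along the optical axis (not along the pixel's ray), 0 where there is no reading), "fx", "fy", "cx", "cy" (pixels), "D" ([k1, k2, p1, p2, k3] as OpenCV has them; the pictures are not rectified), "camera_from_world" (4x4, takes a point from world to camera coordinates); the wrist camera has in their place "mount" (4x4, takes a point from camera to tool coordinates, whose origin is the TCP and whose axes are the flange's). Camera axes: x right, y down, z forward; pixel columns grow to the right and rows downward; lengths in m; the calibration is good to about 2 mm. A picture is of the moment at which its call begins: read the wrist's pose just before it.
A pose or a line that the arm cannot do raises r.PlanningError and nothing moves.
- r.hand_in(): hands the job in; it is judged then, once.
Readings, each from a call of its own:
- r.current_t(): time.
- r.current_q(): joint angles.
- r.current_qvel(): joint speeds.
- r.current_effort(): joint torques, N m.
- r.current_tool_pos(): TCP position.
- r.current_ee_rot(): TCP orientation.
- r.current_contact_force(): force on the tool from outside, world axes, zero at the start.
- r.current_torque(): the same for the moment, N m.
- r.current_opening(): opening from 0.0 (shut) to 1.0 (fully open).
- r.current_finger_force(): force on a finger pad.
Only numpy, scipy, OpenCV 4.12 (cv2) and the standard library are available. Lean on these libraries where they do the work, as an engineer would, in place of code of your own. Each camera call takes 0.05 s, during which the arm holds its last target. There are 200 camera calls.

## Working session

There is one attempt and no reset: what is moved stays moved. The work goes in short steps, each a Python script; the robot and the scene stay as the last script left them, time stands still between calls to the robot, and variables do not carry over. Pictures are saved under pics/ and viewed, at most 10 in all, crops included, and the job is handed in when it is done.

```bash
mkdir -p pics; python3 - <<'E'
from cell import r, optics
import cv2, numpy as np, pickle
d={n:optics.get_image(n) for n in ("scene","side")}
pickle.dump(d,open("d.pkl","wb"))
for n in d: cv2.imwrite(f"pics/{n}0.png",d[n]["pixels"][:,:,::-1])
print(r.current_t(),r.finger_overhang,r.current_ee_rot(),r.current_opening())
E
```

```text
0.1 0.022 [ 9.88029460e-01  1.54264235e-01 -5.55206936e-05 -5.73919854e-04] 1.0011521675676747
```

View pics/scene0.png

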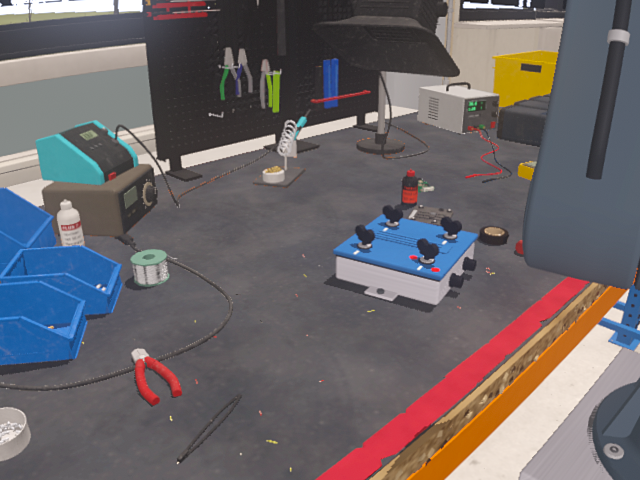

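The scene view shows the box at about (405,255), with red dots at (435,270) and (413,257) by the nearest screw at (427,250). I'll fit the cover from depth and colour.

```bash
cat > h.py <<'E'
import numpy as np, cv2
from scipy.spatial.transform import Rotation as R
def cloud(d, T):  # T: world from camera
    K=np.array([[d["fx"],0,d["cx"]],[0,d["fy"],d["cy"]],[0,0,1.]])
    v,u=np.mgrid[:480,:640]
    n=cv2.undistortPoints(np.stack([u,v],-1).reshape(-1,1,2).astype(float),K,np.array(d["D"],float)).reshape(480,640,2)
    z=d["depth"]
    P=np.dstack([n[...,0]*z,n[...,1]*z,z])
    return P@T[:3,:3].T+T[:3,3]
def fit(d,T):
    P=cloud(d,T); px=d["pixels"].astype(int); ok=d["depth"]>0
    r_,g,b=px[...,0],px[...,1],px[...,2]
    top=ok&(abs(P[...,2]-.056)<.012)
    blue=top&(b>r_+60)&(b>g+30)&(np.hypot(P[...,0],P[...,1])<.9)
    n,l,s,c=cv2.connectedComponentsWithStats(blue.astype(np.uint8))
    k=1+np.argmax(s[1:,4]); pts=P[l==k]
    (cx,cy),sz,a=cv2.minAreaRect(pts[:,:2].astype(np.float32))
    C=np.array([cx,cy])
    red=top&(r_>g+80)&(r_>b+80)&(np.hypot(P[...,0]-cx,P[...,1]-cy)<.135)
    rd=P[red][:,:2]
    # the two dots lie at (~82,82) corner & (56,~30): choose quadrant
    m=rd.mean(0)-C
    best=None
    for q in range(4):
        y=np.deg2rad(a)+q*np.pi/2
        l2=(rd-C)@np.array([[np.cos(y),-np.sin(y)],[np.sin(y),np.cos(y)]])
        x,yy=l2.mean(0)
        if x>0 and yy>0: best=(y,l2)
    return C,sz,np.median(pts[:,2]),best,len(rd),P
E
python3 - <<'E'
import pickle
from h import *
D=pickle.load(open("d.pkl","rb"))
for n in D:
    d=D[n]
    try:
        C,sz,z,b,k,P=fit(d,np.linalg.inv(d["camera_from_world"]))
        print(n,C,sz,z,b and np.rad2deg(b[0]),k,b and (b[1].min(0),b[1].max(0)))
    except Exception as e: print(n,e)
E
```

```text
scene [ 0.52384877 -0.13115713] (0.19195610284805298, 0.19662711024284363) 0.05601991634858039 104.0999231338501 48 (array([0.04891404, 0.02625405]), array([0.08613086, 0.08482917]))
side [ 0.52360463 -0.13274474] (0.19172777235507965, 0.19385796785354614) 0.05566393212298976 104.00838375091553 93 (array([0.0500609 , 0.02696291]), array([0.08694834, 0.08564764]))
```

View pics/side0.png

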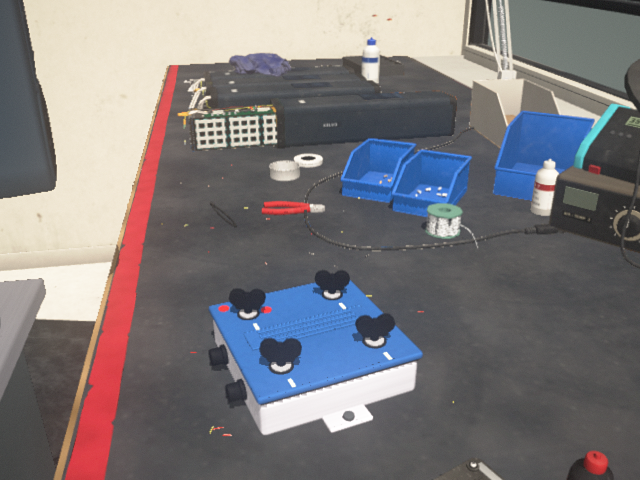

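Both cameras agree: the centre is near (0.524,-0.132), the yaw near 104°, and the dots are at the expected local positions. Next I'll look from above with the wrist camera.

```bash
cat >> h.py <<'E'
def wrist(r,optics):
    p,q=r.current_tool_pos(),r.current_ee_rot(); d=optics.get_image("wrist")
    W=np.eye(4); W[:3,:3]=R.from_quat(q).as_matrix(); W[:3,3]=p
    return d,W@d["mount"]
def wings(d,P,C,yaw):
    px=d["pixels"].max(2); out={}
    B=np.array([[np.cos(yaw),-np.sin(yaw)],[np.sin(yaw),np.cos(yaw)]])
    for n,s in dict(first=(1,1),opp=(-1,-1),a=(1,-1),b=(-1,1)).items():
        c=C+B@(np.array(s)*.056)
        m=(d["depth"]>0)&(np.hypot(P[...,0]-c[0],P[...,1]-c[1])<.027)&(P[...,2]>.073)&(P[...,2]<.1)
        Q=P[m][:,:2].astype(np.float32)
        if len(Q)<30: out[n]=(c,None); continue
        (mx,my),sz,_=cv2.minAreaRect(Q)
        _,_,V=np.linalg.svd(Q-Q.mean(0),full_matrices=False)
        a=np.arctan2(V[0,1],V[0,0]); scr=-(a-yaw); scr=(scr+np.pi/2)%np.pi-np.pi/2
        out[n]=(c,np.array([mx,my]),Q.mean(0),scr,sz,len(Q))
    return out
E
python3 - <<'E'
from cell import r,optics
from h import *
r.move_to([0.50,-0.13,0.34],r.current_ee_rot())
d,T=wrist(r,optics); print(r.current_t(),T)
cv2.imwrite("pics/w1.png",d["pixels"][:,:,::-1])
import pickle; pickle.dump((d,T),open("w1.pkl","wb"))
C,sz,z,b,k,P=fit(d,T); print(C,sz,z,np.rad2deg(b[0]),k,b[1].min(0),b[1].max(0))
for n,v in wings(d,P,C,b[0]).items(): print(n,v)
print(r.current_q())
E
```

```text
2.0417 [[ 3.03060206e-01 -9.16360810e-01 -2.61605385e-01  5.65797343e-01]
 [-9.52971403e-01 -2.91379530e-01 -8.33275179e-02 -1.08937071e-01]
 [ 1.31617698e-04  2.74555705e-01 -9.61571187e-01  4.60552381e-01]
 [ 0.00000000e+00  0.00000000e+00  0.00000000e+00  1.00000000e+00]]
[ 0.52378368 -0.13143769] (0.19227443635463715, 0.1921161562204361) 0.0563258318728182 103.75966835021973 207 [0.0498513  0.02686056] [0.08598481 0.08623368]
first (array([ 0.45607119, -0.09036437]), array([ 0.456723  , -0.09087071]), array([ 0.45841077, -0.09118169], dtype=float32), np.float64(-1.1050649204883638), (0.010004036128520966, 0.04309708625078201), 405)
opp (array([ 0.59149618, -0.17251101]), array([ 0.59178036, -0.1722229 ]), array([ 0.5915616, -0.1714223], dtype=float32), np.float64(-1.2857418575916353), (0.010594036430120468, 0.04339676350355148), 567)
a (array([ 0.564857  , -0.06372519]), array([ 0.56483579, -0.06367631]), array([ 0.5650096 , -0.06434412], dtype=float32), np.float64(-1.1405895271930757), (0.01029445230960846, 0.04454335197806358), 561)
b (array([ 0.48271036, -0.19915019]), array([ 0.48316121, -0.19937213]), array([ 0.48394856, -0.19812937], dtype=float32), np.float64(-1.1546013870868745), (0.010136972181499004, 0.04236986115574837), 497)
[-3.46370338e-01  2.11568044e-01  1.62053929e+00  8.63594093e-04
  1.31042399e+00  9.15503750e-01]
```

View pics/w1.png

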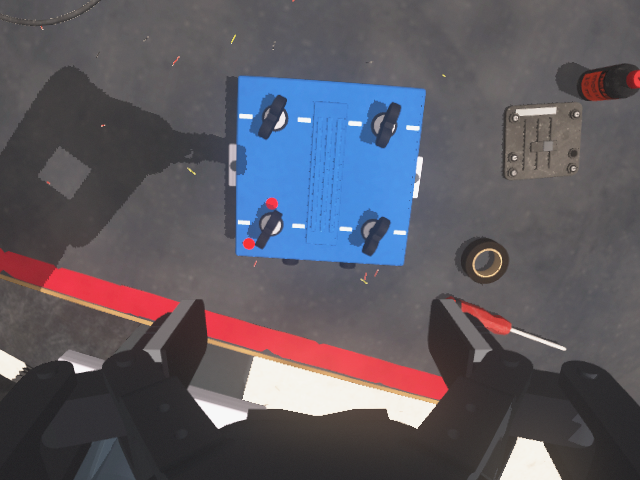

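The wrist view shows the dots at (249,243) and (272,203) by the lower-left screw at (270,225). The opposite screw is at upper right, (387,125). All four wings are loose at about -1.1 to -1.29 rad. Starting with the first screw.

```bash
cat >> h.py <<'E'
def quat(a):
    x=np.array([np.cos(a),np.sin(a),0]); z=np.array([0,0,-1.])
    return R.from_matrix(np.c_[x,np.cross(z,x),z]).as_quat()
def yaw_of(r):
    M=R.from_quat(r.current_ee_rot()).as_matrix(); return np.arctan2(M[1,0],M[0,0])
def screw(r,c,yaw,ang,stop=0.0,z=.089):
    # wing now at yaw-ang; choose the half turn that keeps joint 6 central
    best=None
    for h in (0,np.pi):
        q0=r.inverse_kinematics([*c,z],quat(yaw-ang+h)); q1=r.inverse_kinematics([*c,z],quat(yaw-stop+h))
        if q0 is None or q1 is None or abs(abs(q1[5]-q0[5])-abs(ang-stop))>.05: continue
        m=max(abs(q0[5]),abs(q1[5]))
        if best is None or m<best[0]: best=(m,h,q0[5],q1[5])
    print("choice",best); h=best[1]
    r.set_gripper(.5,30)
    r.move_to([*c,.20],quat(yaw-ang+h)); r.move_linear([*c,z],vel=.1)
    print("down",r.current_contact_force(),r.current_tool_pos())
    r.set_gripper(0.,30); print("grip",r.current_opening(),r.current_finger_force(),r.current_contact_force(),r.current_torque())
    q=np.array(r.current_q()); q0=q.copy()
    for f in np.linspace(0,1,5)[1:]:
        q=q0.copy(); q[5]+=f*(best[3]-best[2]); r.set_joints(q)
    r.sleep(.3)
    e=(yaw_of(r)-yaw+np.pi/2)%np.pi-np.pi/2
    print("turned: tool yaw err deg",np.rad2deg(e),r.current_contact_force(),r.current_torque(),r.current_tool_pos(),r.current_t())
    r.set_gripper(.5); print("open",r.current_contact_force(),r.current_opening())
    r.move_linear([*c,.20],vel=.15)
E
python3 - <<'E'
from cell import r,optics
from h import *
yaw=np.deg2rad(103.85); C=np.array([.5238,-.1316])
B=np.array([[np.cos(yaw),-np.sin(yaw)],[np.sin(yaw),np.cos(yaw)]])
c=C+B@[.056,.056]; print(c)
screw(r,c,yaw,-1.105)
r.move_to([0.50,-0.13,0.34],quat(np.deg2rad(-17.8)))
d,T=wrist(r,optics); print(r.current_t())
cv2.imwrite("pics/w2.png",cv2.resize(d["pixels"][60:280,210:450,::-1],None,fx=2.5,fy=2.5))
C,sz,z,b,k,P=fit(d,T); print(C,np.rad2deg(b[0]),k)
for n,v in wings(d,P,C,b[0]).items(): print(n,v[1:])
E
```

```text
[ 0.45602283 -0.09063349]
choice (np.float64(1.6430991444412504), 0, np.float64(-1.6430991444412504), np.float64(-0.5380991444412504))
down [ 1.03992361 -0.48219906  1.05238933] [ 0.45634689 -0.09073934  0.08945899]
grip 0.10973930786759689 32.16795265674591 [-2.28687149 -0.71028451  6.66616356] [-0.15735041  0.24885077  0.08426228]
turned: tool yaw err deg 0.12852540008168004 [0.64675317 1.20877976 2.2967961 ] [ 0.38190097 -0.03688008  0.08378786] [ 0.45626815 -0.09073538  0.08940447] 8.1333
open [ 0.48071332 -0.00662426  0.2528511 ] 0.5044224827562472
11.2833
[ 0.5239799  -0.13164222] 103.93168926239014 197
first (array([ 0.45626104, -0.09123989]), array([ 0.45757014, -0.09177207], dtype=float32), np.float64(0.01126789424787833), (0.010383226908743382, 0.042697109282016754), 486)
opp (array([ 0.5916521, -0.1722676]), array([ 0.59148693, -0.17200093], dtype=float32), np.float64(-1.2948032679759376), (0.009310311637818813, 0.044528778642416), 501)
a (array([ 0.56478137, -0.06327031]), array([ 0.564904, -0.064798], dtype=float32), np.float64(-1.1351016822062843), (0.010895629413425922, 0.043617382645606995), 556)
b (array([ 0.48369101, -0.19881558]), array([ 0.48490262, -0.19810185], dtype=float32), np.float64(-1.1330324473582618), (0.010394777171313763, 0.04295816272497177), 507)
```

The first screw measures +0.01 rad, which is aligned within the measuring noise, and the others haven't moved. Now the opposite screw.

```bash
python3 - <<'E'
from cell import r,optics
from h import *
yaw=np.deg2rad(103.85); C=np.array([.5238,-.1316])
B=np.array([[np.cos(yaw),-np.sin(yaw)],[np.sin(yaw),np.cos(yaw)]])
c=C+B@[-.056,-.056]; print(c)
screw(r,c,yaw,-1.29)
r.move_to([0.50,-0.13,0.34],quat(np.deg2rad(-17.8)))
d,T=wrist(r,optics); print(r.current_t())
cv2.imwrite("pics/w3.png",cv2.resize(d["pixels"][60:280,210:450,::-1],None,fx=2.5,fy=2.5))
C,sz,z,b,k,P=fit(d,T); print(C,np.rad2deg(b[0]),k)
for n,v in wings(d,P,C,b[0]).items(): print(n,v[1:])
E
```

```text
[ 0.59157717 -0.17256651]
choice (np.float64(1.8910886131861178), 0, np.float64(-1.8910886131861178), np.float64(-0.6010886131861173))
down [ 0.07048708 -0.53127759  1.19526692] [ 0.59194581 -0.17269842  0.08967999]
grip 0.10965573375794059 32.14923083782196 [-1.05409182  0.8122797   4.90276087] [0.12329739 0.21076307 0.02557836]
turned: tool yaw err deg 0.11311596444863632 [3.22502627 3.62176479 1.6726461 ] [ 0.62713286 -0.30986068  0.04342805] [ 0.5918377  -0.1725415   0.08947835] 17.9583
open [ 0.21735269  0.42228088 -0.22080435] 0.49568155496162164
21.1583
[ 0.52406383 -0.13156587] 103.88268947601318 199
first (array([ 0.4565388 , -0.09117897]), array([ 0.45761093, -0.09187806], dtype=float32), np.float64(0.014434331235111841), (0.01030299998819828, 0.04286153241991997), 487)
opp (array([ 0.5916754 , -0.17238916]), array([ 0.59131867, -0.17194568], dtype=float32), np.float64(-0.007700449648677221), (0.010265931487083435, 0.04335881397128105), 523)
a (array([ 0.56490862, -0.06350528]), array([ 0.5649929 , -0.06477102], dtype=float32), np.float64(-1.1362673108013261), (0.010567444376647472, 0.04348563030362129), 558)
b (array([ 0.4837923, -0.1987779]), array([ 0.48485765, -0.19803385], dtype=float32), np.float64(-1.1366969410808672), (0.010334412567317486, 0.0428333654999733), 508)
```

View pics/w3.png

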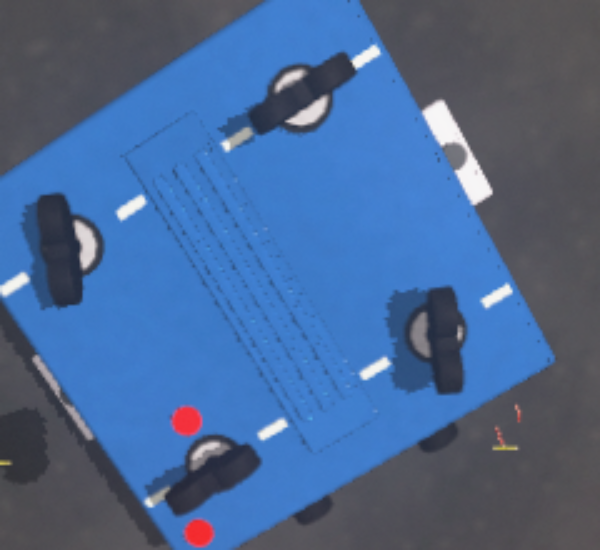

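The final view shows the first wing at (212,480) and the opposite wing at (303,93), both parallel to their white lines. The two side wings are still loose, and the arm is clear of everything.

```bash
python3 -c "
from cell import r
print(r.hand_in(), r.current_t())"
```

```text
the job is handed in; nothing more can be done
the job is handed in; nothing more can be done
```

I turned the screw at the red dots and then the one diagonally opposite; both measured within about 0.015 rad of their white lines. The two side screws are still loose at about -1.14 rad, and I handed the job in after about 21 s of robot time.

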